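Stand the fallen film guide post on its pad

ROBOT

A 6-joint arm with a two-finger parallel gripper is mounted at the origin on the work surface. World frame = base frame: x ahead of the robot, y to its left, z up, the work surface at z = 0. Lengths are in m, angles in rad, forces in N, time in s.
With the tool pointing down it reaches from about 0.275 to 0.85 m from the base axis. Payload 5.2 kg.
Tool frame: the origin (TCP) lies between the finger pads; the fingertips stand 11 mm ahead of it and the grasp point (between the pads) lies 8 mm behind it (robot.tcp_to_tips is the z of the fingertips in the tool frame, in m); z points along the fingers, y is the direction in which the jaws open and shut (so a half turn about z gives the same grasp; the last joint's range is limited). The gripper opens to 85 mm and grips with 20 to 120 N. Pads are 22 mm wide; open, the fingers measure 114 mm over their backs; the gripper's body (76 mm by 85 mm) begins 54 mm behind the grasp point. The pads swing forward as they close: fully open they stand 13 mm farther back than shut.
Start: joints at [1.127, 0.259, 1.535, -0, 1.348, -0.203], TCP at [0.131, 0.534, 0.242] pointing down, gripper open.
Joint ranges: [-3.14, 3.14], [-0.91, 2.08], [0.19, 2.58], [-1.22, 4.36], [0.22, 2.71], [-3.12, 3.12]. Speed limits (rad/s): [2.57, 2.57, 3.14, 3.14, 3.14, 3.14].

INTERFACE

Orientations are given as a unit quaternion [w, x, y, z].
In Python, from rig import robot gives the robot as it stands.
- The arm moves only by the tool arm_command, never from a script. Its arguments are lists of equal length, an entry for each row: "claw": the finger opening in mm, from 0 to 85.4; "translation": the shift along the tool's x, y, z in mm, a list of three; "turn": the turn about the tool's z in rad. A call has 1 to 5 rows; each row is the pose to reach, as a shift and turn from the pose commanded when the call began, along the tool's axes at that moment; what a row does not reach only later rows make up. A row lasts 1/12 s, in which the tool goes at most 41.7 mm and 7.16 degrees, less where a joint would pass 70% of its speed; a pose out of reach is approached as far as the arm can. A call with a gripper value outside its range is refused whole. The fingers move at their own pace and stop on an object; the grip force is fixed at half the most. Time passes only in rows, so rows that repeat a pose let the fingers close. It gives the time, the measured TCP pose, the force and the opening at its end, in the units of the state.
- robot.get_obs(): the state, without advancing time (a new reading comes with each control period).
- robot.read_camera(name): name is "side" or "top"; returns a dict with "color" (420x560x3 uint8, red, green, blue), "z_map" (420x560 float32, m along the optical axis (not along the pixel's ray), 0 where there is no reading), "mtx" (3x3 intrinsics, pixels), "R" (3x3) and "t" (3): a world point X has camera coordinates R X + t. Camera axes: x right, y down, z forward; pixel columns grow to the right and rows downward; lengths in m; the calibration is good to about 2 mm. A picture is of the moment at which its call begins.
- robot.finish_job(): hands the job in, once; it reports no verdict.
Trained networks look in a picture, given as the dict that the camera call returned (one of the last four; its "shot" number tells which), for a name from the list of things; names that differ only in an ending like _2 or _b are one class to them, and where a whole thing is asked for, a point or a joint stands for the part that bears it (a point fixed in the world has none). Each returns a list of dicts, best first, with "confidence" (0 to 1); they miss things now and then, are a little off and sometimes report something else, mostly with a low value. They report only what shows in the picture. A call takes as long as a camera call. They do not tell look-alikes from the thing itself.
- robot.find_in(label, picture): "at" ([column, row] in pixels, amid what is visible of it).
- robot.spot_point(label, picture): "at" ([column, row] in pixels: a listed point, or the origin of a listed thing).
The state is a dict: "time": time; "joint_pos": joint angles; "qvel": joint speeds; "joint_torque": joint torques, N m; "eef_pos": TCP position; "orientation": TCP orientation; "wrist_force": force on the tool from outside, world axes, zero at the start; "torque": the same for the moment, N m; "opening": finger opening in m.
Only numpy, scipy, OpenCV 4.12 (cv2) and the standard library are available. Lean on these libraries where they do the work, as an engineer would, in place of code of your own. Each camera call takes 0.05 s, during which the arm holds its last target.

TASK

The film guide post with the blue foot has been laid down on the bench. Pinch its shaft, raise it upright by letting it swivel between the fingers while its foot stays pressed down on the bench, then set it upright, foot down, in the middle of the round green pad and let go. Leave the post with the orange foot where it lies.

Things in the scene. Friction and masses are not known exactly. Their poses are not given: they have to be found in the camera images.
- blue_post_center (a point): Middle of the post to be moved: round steel shaft, 16 mm in diameter, on a square blue foot plate 50 x 50 x 12 mm centred on its end; 125 mm long overall, about 0.26 kg, mostly near the foot. The point is on the shaft's axis, 62.5 mm from the foot's underside and from the bare tip; z axis along the shaft, from foot to tip. It swivels between fingers that pinch it lightly (about 10 N).
- blue_post_foot (a point): Centre of the underside of the same post's blue foot plate; z axis from the foot to the tip. At the start the post lies on the bench on an edge of the foot plate and on its tip, the shaft sloping 8.6 degrees down to the tip, which points roughly towards the robot; 30 mm from the tip the shaft's axis is 12 mm above the bench.
- green_pad_top (a point): Centre of the top of a round green pad, 100 mm in diameter, 6 mm thick, fixed to the bench. A similar black pad lies nearby and is not to be used.
- orange_post_center (a point): Middle of a second post lying on the bench, the same in shape and size but with an orange foot: to be left alone. Its z axis runs from foot to tip.
Things that resemble listed ones, but are neither listed nor needed, are in the scene too. Leave any red or turquoise look-alike of the part that bears blue_post_center alone.

How it is judged:
On the way:
1. the blue-footed post is half raised (25 to 65 degrees from upright), pinched by the fingers, its foot still down on the bench or pad (underside centre below 35 mm) (angle between blue_post_center's own z axis and vertical between 0.44 and 1.13 rad and height (world z) of blue_post_foot below 0.035 m and contact force between the fingers and blue_post above 0.5 N), for 0.1 s.
At the end, for the whole second after the job is handed in: The blue-footed post stands still and upright (within 8 degrees), foot flat on the green pad (within 4 mm of its top) and within 20 mm of its centre, released; the orange-footed post is within 20 mm of where it lay (angle between blue_post_center's own z axis and vertical below 0.14 rad and horizontal distance between blue_post_foot and green_pad_top below 0.02 m and distance between blue_post_foot and green_pad_top below 0.022 m and z of blue_post_foot in the frame of green_pad_top below 0.004 m and linear speed of blue_post below 0.02 m/s and distance of orange_post_center from where it was at the start of the episode below 0.02 m); the robot touches nothing.
It fails at once if the orange-footed post is moved by more than 20 mm (distance of orange_post_center from where it was at the start of the episode above 0.02 m).
It also fails if it takes over 48 s, if anything falls off the work surface, if the arm or the gripper's body presses on something with over 40 N, if the wrist force passes 120 N, or if a joint passes its speed limit or range.

## Working session

There is one attempt and no reset: what is moved stays moved. The work goes in short steps, Python scripts to look and compute and a tool call to move; the robot and the scene stay as the last step left them, time stands still between calls to the robot, and variables do not carry over. Pictures are saved under pics/ and viewed, and the job is handed in when it is done.

Besides the shell and the picture viewer there is one more tool, called in YAML: its name, and indented under it one key for each argument. arm_command: Moves the arm, as the interface text tells. Its arguments: {"type":"object","properties":{"claw":{"type":"array","items":{"type":"number"}},"translation":{"type":"array","items":{"type":"array","items":{"type":"number"}}},"turn":{"type":"array","items":{"type":"number"}}},"required":["claw","translation","turn"]}

```bash
ls; mkdir -p pics; python3 - <<'E'
from rig import robot
import cv2
o=robot.get_obs(); print({k:o[k] for k in ('time','eef_pos','orientation','wrist_force','opening')}, robot.tcp_to_tips)
for n in ('top','side'):
    p=robot.read_camera(n); cv2.imwrite(f'pics/{n}0.png',p['color'][:,:,::-1])
    print(n,p['mtx'].tolist(),p['R'].tolist(),p['t'].tolist())
    for l in ('blue_post_center','blue_post_foot','green_pad_top','orange_post_center'):
        print(l,[(x['at'],round(x['confidence'],2)) for x in robot.spot_point(l,p)])
E
```

```text
pics
{'time': 0.0, 'eef_pos': array([0.13093319, 0.53365736, 0.2414823 ]), 'orientation': array([-2.75173753e-04,  1.20107511e-01,  9.92760469e-01, -8.72295289e-04]), 'wrist_force': array([-0.39966932,  0.80550856, -0.96361857]), 'opening': 0.08523594657707187} 0.011
top [[380.1600843253902, 0.0, 278.7861888557428], [0.0, 380.1600843253902, 205.6572442467027], [0.0, 0.0, 1.0]] [[0.013238976386256492, -0.9998992642376865, -0.00511770272465544], [-0.9847432985202138, -0.012149842122428822, -0.17358864408690267], [0.17350897822237746, 0.007337759421911857, -0.9848049511263096]] [0.03358933848320789, 0.4638388759095768, 0.8350560920424449]
blue_post_center [([139.3, 182.4], 0.91), ([160.3, 259.2], 0.87), ([248.6, 259.7], 0.72), ([199.9, 207.2], 0.56)]
blue_post_foot [([207.3, 178.3], 0.78), ([227.6, 277.4], 0.78), ([161.8, 191.9], 0.66), ([130.0, 266.4], 0.59)]
green_pad_top [([288.0, 137.7], 0.88)]
orange_post_center [([388.3, 205.6], 0.61)]
side [[400.3689481595416, 0.0, 280.1115912150006], [0.0, 400.3689481595416, 206.29579407725723], [0.0, 0.0, 1.0]] [[0.8507717293056614, -0.5253145371387041, -0.01523488381981192], [-0.35691208099952115, -0.5562718469574506, -0.7504501307343066], [0.38574762611174335, 0.6438992695704008, -0.6607514658295197]] [-0.36466844517277097, 0.2294966866365685, 0.6315946062314096]
blue_post_center [([239.7, 138.3], 0.97), ([175.0, 172.7], 0.89), ([241.5, 176.3], 0.79), ([362.5, 201.2], 0.57)]
blue_post_foot [([189.1, 210.7], 0.95), ([236.0, 148.4], 0.78), ([157.3, 157.9], 0.59), ([262.9, 169.4], 0.56)]
green_pad_top []
orange_post_center [([370.3, 308.1], 0.8)]
```

View pics/top0.png

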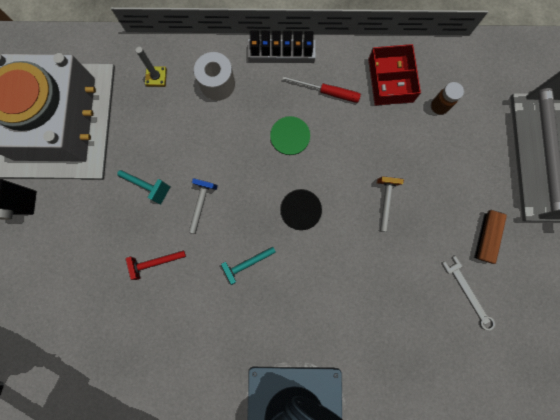

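View pics/side0.png

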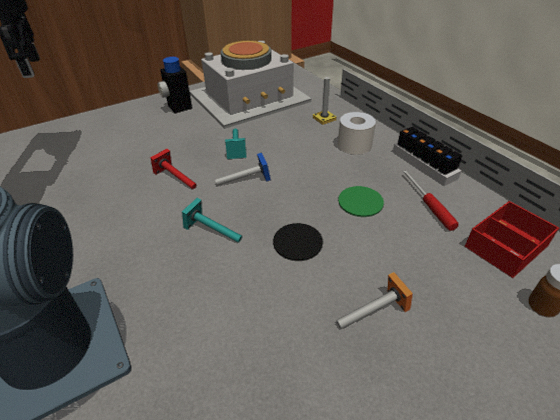

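Candidates for the post (top view): turquoise (143,185), red (155,263), turquoise (248,265) and blue foot with steel shaft (200,207). The last one fits, as it has the only blue foot and its tip points toward the robot. The orange post is at (388,205). The green pad is at (290,135), the black one at (301,209). I'll confirm this in a crop and measure.

```bash
cat > h.py <<'E'
import numpy as np, cv2
from rig import robot
def world(p):
    K,R,t=p['mtx'],p['R'],p['t']; z=p['z_map']
    v,u=np.mgrid[:z.shape[0],:z.shape[1]]
    c=np.stack([(u-K[0,2])/K[0,0]*z,(v-K[1,2])/K[1,1]*z,z],-1)
    return (c-t)@R
def proj(p,X):
    c=p['R']@np.array(X)+p['t']; q=p['mtx']@c; return q[:2]/q[2]
E
python3 - <<'E'
from h import *
p=robot.read_camera('top'); W=world(p); c=p['color'].astype(int); hsv=cv2.cvtColor(p['color'],cv2.COLOR_RGB2HSV)
crop=p['color'][165:250,165:250]
cv2.imwrite('pics/crop1.png',cv2.resize(crop,None,fx=6,fy=6,interpolation=cv2.INTER_CUBIC)[:,:,::-1])
g=(hsv[...,0]>50)&(hsv[...,0]<75)&(hsv[...,1]>120)
n,l,s,ce=cv2.connectedComponentsWithStats(g.astype(np.uint8)); i=1+np.argmax(s[1:,4]); m=l==i
P=W[m]; print('green',s[i],P.mean(0),P.min(0),P.max(0),'mid',(P.min(0)+P.max(0))/2)
reg=np.zeros_like(m); reg[172:240,182:222]=1
b=(hsv[...,0]>100)&(hsv[...,0]<130)&(hsv[...,1]>120)&reg
P=W[b]; print('blue',b.sum(),P.mean(0),P.min(0),P.max(0))
print('bench z',np.median(W[215:235,205:220,2]))
sh=reg&~b&(c.sum(2)>380); ys,xs=np.nonzero(sh); print(sh.sum(),xs.min(),xs.max(),ys.min(),ys.max())
P=W[sh]; print(P.min(0),P.max(0))
mu=P[:,:2].mean(0); d=np.linalg.svd(P[:,:2]-mu)[2][0]; d=d*np.sign(-d[0]); s_=(P[:,:2]-mu)@d
print('dir',d,'mu',mu,'ext',s_.min(),s_.max()); 
for a in np.arange(-.06,.07,.01):
    k=abs(s_-a)<.005
    if k.sum(): print(round(a,2),k.sum(),P[k].mean(0).round(4),P[k,2].max().round(4))
E
```

```text
green [ 271  117   39   38 1162] [0.64421544 0.0149115  0.01257711] [ 0.31142781 -0.03282577  0.00108545] [0.6952244  0.06154236 0.90305644] mid [0.5033261  0.01435829 0.45207094]
blue 133 [0.51191932 0.21375127 0.0470437 ] [0.5023498  0.19112865 0.01101724] [0.52201703 0.24079438 0.05430732]
bench z 0.0002786970311978135
152 190 204 189 232
[0.4025525  0.21586277 0.01161521] [0.50254072 0.24622613 0.03284279]
dir [-0.96727285  0.25373851] mu [0.4532517  0.23101573] ext -0.05094755794650797 0.05251937738587029
-0.05 9 [0.4997 0.2183 0.0297] 0.0328
-0.04 15 [0.4923 0.2212 0.0291] 0.0327
-0.03 15 [0.4821 0.2232 0.0278] 0.0316
-0.02 15 [0.4727 0.2259 0.0259] 0.029
-0.01 15 [0.4632 0.2284 0.0246] 0.0269
0.0 15 [0.4533 0.2309 0.023 ] 0.0259
0.01 15 [0.4437 0.234  0.0212] 0.0237
0.02 14 [0.434  0.2359 0.02  ] 0.0226
0.03 15 [0.4239 0.2387 0.0187] 0.0221
0.04 13 [0.4145 0.2413 0.0172] 0.0205
0.05 11 [0.4058 0.2431 0.0168] 0.0195
```

View pics/crop1.png

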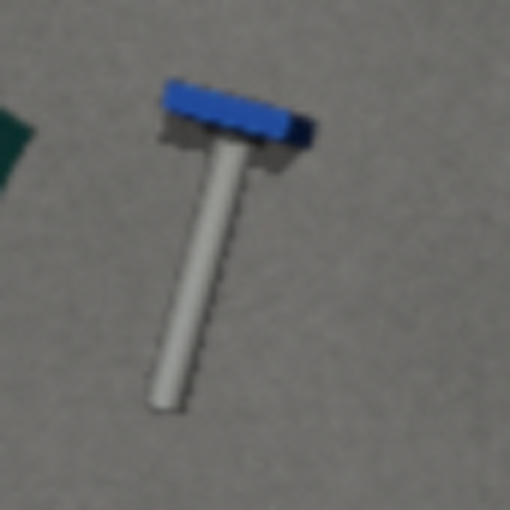

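The crop shows a blue foot at top centre with its plain steel shaft running to the lower left, so this is the target. The shaft line and heights (axis about 12 mm at 30 mm from the tip) match the description. I'll move above the grasp point.

arm_command:
  claw: [50,50,50,50,50]
  translation:
    - [-34,-20,13]
    - [-68,-40,26]
    - [-102,-61,40]
    - [-136,-81,53]
    - [-165,-99,65]
  turn: [0.016,0.016,0.016,0.016,0.016]

```text
time: 0.97
eef_pos: [0.2689, 0.397, 0.1768]
orientation: [0.0, 0.128, 0.992, 0.0]
wrist_force: [0.2, 0.8, 0.5]
opening: 0.0504
```

arm_command:
  claw: [50,50,50,50,50]
  translation:
    - [-34,-20,13]
    - [-68,-40,26]
    - [-102,-61,40]
    - [-136,-81,53]
    - [-165,-99,65]
  turn: [0,0,0,0,0]

```text
time: 1.38
eef_pos: [0.4039, 0.2592, 0.112]
orientation: [0.001, 0.128, 0.992, 0.0]
wrist_force: [0.2, 1.1, -0.4]
opening: 0.05
```

```bash
cat >> h.py <<'E'
from scipy.spatial.transform import Rotation as Ro
def tool(target):
    o=robot.get_obs(); q=o['orientation']; R=Ro.from_quat([q[1],q[2],q[3],q[0]]).as_matrix()
    d=np.array(target)-o['eef_pos']; print('t',o['time'],'tcp',o['eef_pos'].round(4),'open',o['opening'].round(4) if hasattr(o['opening'],'round') else o['opening'],'F',o['wrist_force'].round(2))
    print('x axis',R[:,0].round(4),'shift mm',(R.T@d*1000).round(1)); return R
E
python3 -c "
from h import *
tool([.4317,.2367,.100])"
```

```text
t 1.3833 tcp [0.4039 0.2592 0.112 ] open 0.050043674839972775 F [ 0.24  1.07 -0.44]
x axis [-0.9671  0.2544 -0.001 ] shift mm [-32.6 -14.6  12. ]
```

arm_command:
  claw: [50,50,50,50,50]
  translation:
    - [-33,-15,12]
    - [-33,-15,42]
    - [-33,-15,72]
    - [-33,-15,82]
    - [-33,-15,82]
  turn: [0,0,0,0,0]

```text
time: 1.8
eef_pos: [0.4282, 0.2373, 0.028]
orientation: [-0.003, 0.128, 0.992, -0.001]
wrist_force: [0.2, -0.6, -0.0]
opening: 0.0499
```

```bash
python3 - <<'E'
from h import *
tool([.4317,.2367,.014])
for n,(r0,r1,c0,c1) in {'top':(160,260,150,250),'side':(120,220,190,310)}.items():
    p=robot.read_camera(n); cv2.imwrite(f'pics/{n}1.png',cv2.resize(p['color'][r0:r1,c0:c1],None,fx=5,fy=5,interpolation=cv2.INTER_CUBIC)[:,:,::-1])
E
```

```text
t 1.8 tcp [0.4282 0.2373 0.028 ] open 0.04993059430506599 F [ 0.16 -0.61 -0.01]
x axis [-0.9671  0.2544  0.0052] shift mm [-3.6  0.4 14. ]
```

View pics/top1.png

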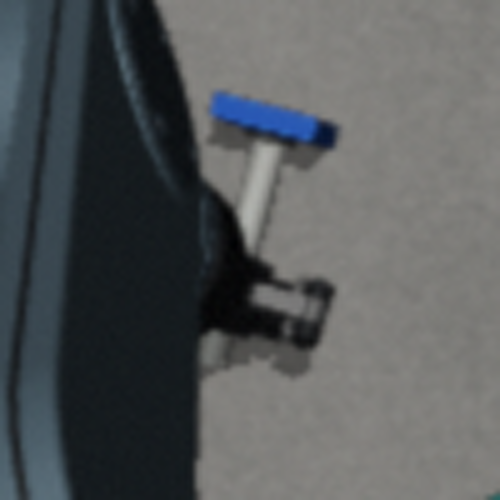

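View pics/side1.png

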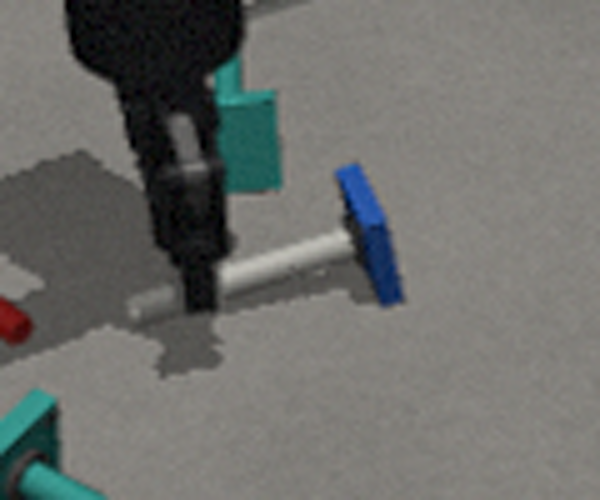

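The top and side views show the fingers straddling the shaft near its tip, with clearance on both sides. I'll descend and close lightly.

arm_command:
  claw: [50,50,40,30,25]
  translation:
    - [-3,0,7]
    - [-3,0,13]
    - [-3,0,13]
    - [-3,0,13]
    - [-3,0,13]
  turn: [0,0,0,0,0]

```text
time: 2.32
eef_pos: [0.4333, 0.2375, 0.0177]
orientation: [0.0, 0.128, 0.992, 0.0]
wrist_force: [0.2, 0.9, 0.3]
opening: 0.0252
```

arm_command:
  claw: [20,17,15.5,15,15]
  translation:
    - [0,0,0]
    - [0,0,0]
    - [0,0,0]
    - [0,0,0]
    - [0,0,0]
  turn: [0,0,0,0,0]

```text
time: 2.73
eef_pos: [0.4334, 0.2374, 0.0175]
orientation: [0.0, 0.128, 0.992, 0.0]
wrist_force: [-0.7, 1.1, 1.7]
opening: 0.0152
```

```bash
python3 - <<'E'
from h import *
tool([.4317,.2367,.014]); print(robot.get_obs()['torque'])
E
```

```text
t 2.7333 tcp [0.4334 0.2374 0.0175] open 0.015205399916122575 F [-0.71  1.1   1.73]
x axis [-9.672e-01  2.539e-01 -4.000e-04] shift mm [ 1.5 -1.1  3.5]
[0.08706373 0.08584716 0.06152167]
```

arm_command:
  claw: [22,22,18,15,15]
  translation:
    - [0,-1,0]
    - [1,-1,4]
    - [1,-1,4]
    - [1,-1,4]
    - [1,-1,4]
  turn: [0,0,0,0,0]

```text
time: 3.15
eef_pos: [0.4317, 0.2366, 0.013]
orientation: [-0.0, 0.128, 0.992, -0.0]
wrist_force: [-0.7, 1.0, -0.4]
opening: 0.0152
```

arm_command:
  claw: [14,14]
  translation:
    - [0,0,0]
    - [0,0,0]
  turn: [0,0]

```text
time: 3.32
eef_pos: [0.4317, 0.2366, 0.0132]
orientation: [-0.0, 0.128, 0.992, -0.0]
wrist_force: [-0.4, 0.8, -1.6]
opening: 0.0148
```

Pinched (opening stalls at 14.8 mm against a target of 14). Next I'll raise along the arc about the foot edge, pressing down slightly.

arm_command:
  claw: [14,14,14,14,14]
  translation:
    - [-1,0,-6]
    - [-3,0,-12]
    - [-7,0,-24]
    - [-12,0,-35]
    - [-12,0,-35]
  turn: [0,0,0,0,0]

```text
time: 3.73
eef_pos: [0.4464, 0.2338, 0.0508]
orientation: [0.003, 0.128, 0.992, 0.001]
wrist_force: [1.1, -0.1, -3.5]
opening: 0.0147
```

```bash
python3 - <<'E'
from h import *
tool([.4317,.2367,.013]); print(robot.get_obs()['torque'])
p=robot.read_camera('side'); cv2.imwrite(f'pics/side2.png',cv2.resize(p['color'][100:220,190:310],None,fx=5,fy=5,interpolation=cv2.INTER_CUBIC)[:,:,::-1])
E
```

```text
t 3.7333 tcp [0.4464 0.2338 0.0508] open 0.01469207031284314 F [ 1.13 -0.11 -3.5 ]
x axis [-0.9671  0.2543 -0.0048] shift mm [15.1 -1.1 37.7]
[ 0.03721706  0.1260911  -0.00546618]
```

View pics/side2.png

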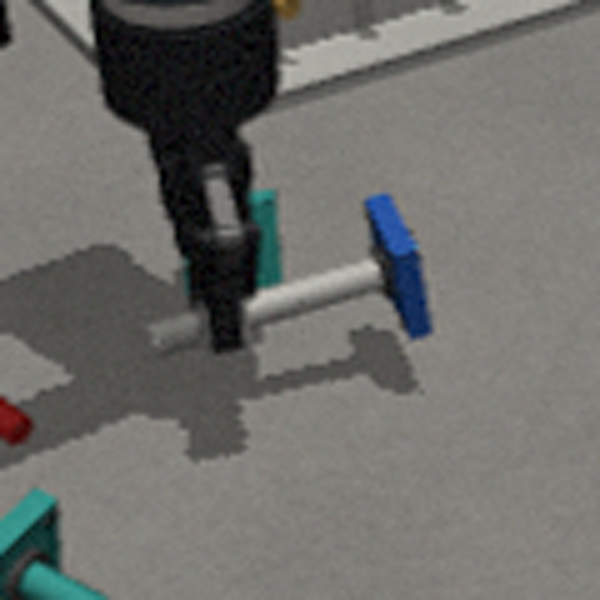

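The side view shows the post lifted rigidly, with its shadow detached below the foot: the pinch is too firm to swivel. I'll lower it to the bench and try a lighter pinch.

arm_command:
  claw: [14,14,14.6,14.8,15]
  translation:
    - [4,0,12]
    - [7,0,25]
    - [7,0,25]
    - [7,0,25]
    - [7,0,25]
  turn: [0,0,0,0,0]

```text
time: 4.2
eef_pos: [0.4369, 0.2354, 0.0234]
orientation: [-0.0, 0.128, 0.992, -0.0]
wrist_force: [-0.4, -0.0, -1.8]
opening: 0.0149
```

arm_command:
  claw: [15.1,15.2,15.2]
  translation:
    - [0,0,0]
    - [0,0,0]
    - [0,0,0]
  turn: [0,0,0]

```text
time: 4.45
eef_pos: [0.4374, 0.2354, 0.0238]
orientation: [0.001, 0.128, 0.992, 0.0]
wrist_force: [0.1, -0.1, -2.0]
opening: 0.0153
```

```bash
python3 - <<'E'
from h import *
tool([.4317,.2367,.013]); print(robot.get_obs()['torque'])
p=robot.read_camera('side'); cv2.imwrite(f'pics/side3.png',cv2.resize(p['color'][100:220,190:310],None,fx=5,fy=5,interpolation=cv2.INTER_CUBIC)[:,:,::-1])
E
```

```text
t 4.45 tcp [0.4374 0.2354 0.0238] open 0.015336458140027277 F [ 0.15 -0.11 -2.03]
x axis [-0.9672  0.254  -0.0011] shift mm [ 5.9 -0.2 10.8]
[-0.02683152  0.1086297   0.01859813]
```

View pics/side3.png

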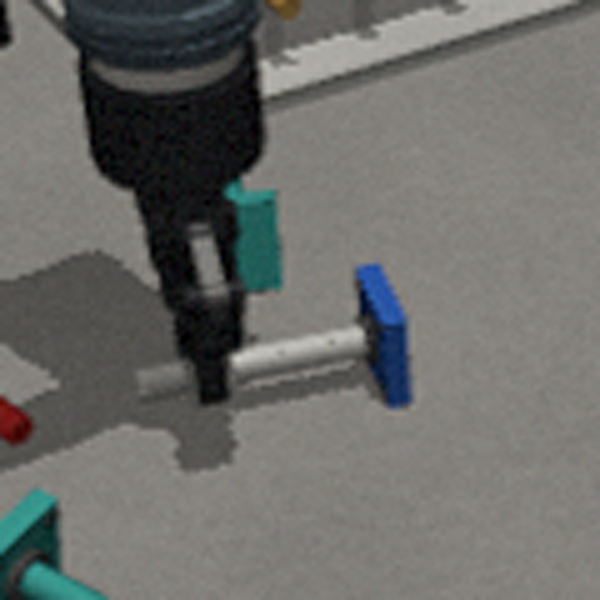

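The post has swivelled and its foot is back down (side view: foot bottom at about (395,400), touching its shadow). I'll continue the arc with the lighter pinch, 15.2 mm.

arm_command:
  claw: [15.2,15.2,15.2,15.2,15.2]
  translation:
    - [-1,0,-6]
    - [-3,0,-12]
    - [-6,0,-18]
    - [-10,0,-23]
    - [-10,0,-23]
  turn: [0,0,0,0,0]

```text
time: 4.92
eef_pos: [0.4485, 0.233, 0.0479]
orientation: [0.002, 0.128, 0.992, 0.001]
wrist_force: [-0.3, 0.9, -0.8]
opening: 0.0153
```

```bash
python3 - <<'E'
from h import *
tool([.4374,.2354,.0238]); print(robot.get_obs()['torque'])
p=robot.read_camera('side'); cv2.imwrite(f'pics/side4.png',cv2.resize(p['color'][100:220,190:310],None,fx=5,fy=5,interpolation=cv2.INTER_CUBIC)[:,:,::-1])
E
```

```text
t 4.9167 tcp [0.4485 0.233  0.0479] open 0.01529527922269857 F [-0.27  0.91 -0.85]
x axis [-0.9671  0.2542 -0.0031] shift mm [11.4 -0.5 24.1]
[ 0.0362059   0.12080675 -0.0306554 ]
```

View pics/side4.png

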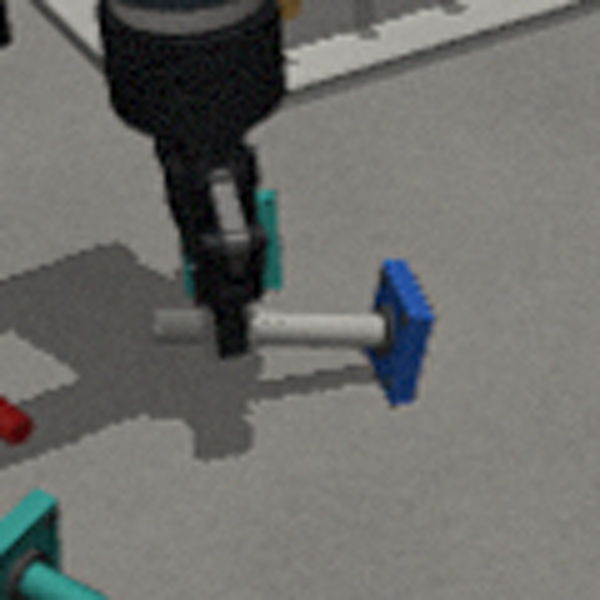

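It's swivelling with the foot down, and now tilts about 15° from horizontal. Continuing.

arm_command:
  claw: [15.2,15.2,15.2,15.2,15.2]
  translation:
    - [-4,0,-6]
    - [-9,0,-13]
    - [-15,0,-20]
    - [-21,0,-25]
    - [-21,0,-25]
  turn: [0,0,0,0,0]

```text
time: 5.38
eef_pos: [0.4694, 0.2274, 0.0729]
orientation: [0.002, 0.128, 0.992, 0.001]
wrist_force: [0.7, 0.1, -1.2]
opening: 0.015
```

arm_command:
  claw: [15.2,15.2,15.2,15.2,15.2]
  translation:
    - [-5,0,-4]
    - [-10,0,-8]
    - [-15,0,-11]
    - [-15,0,-11]
    - [-15,0,-11]
  turn: [0,0,0,0,0]

```text
time: 5.8
eef_pos: [0.4819, 0.2236, 0.0825]
orientation: [0.0, 0.128, 0.992, 0.0]
wrist_force: [0.8, -0.3, -1.9]
opening: 0.0152
```

```bash
python3 - <<'E'
from h import *
tool([.4374,.2354,.0238]); print(robot.get_obs()['torque'])
p=robot.read_camera('side'); cv2.imwrite(f'pics/side5.png',cv2.resize(p['color'][60:200,180:320],None,fx=4,fy=4,interpolation=cv2.INTER_CUBIC)[:,:,::-1])
E
```

```text
t 5.8 tcp [0.4819 0.2236 0.0825] open 0.015202249399351792 F [ 0.79 -0.33 -1.91]
x axis [-9.671e-01  2.543e-01 -7.000e-04] shift mm [46.1  0.1 58.6]
[ 0.07136921 -0.07760443 -0.04011878]
```

View pics/side5.png

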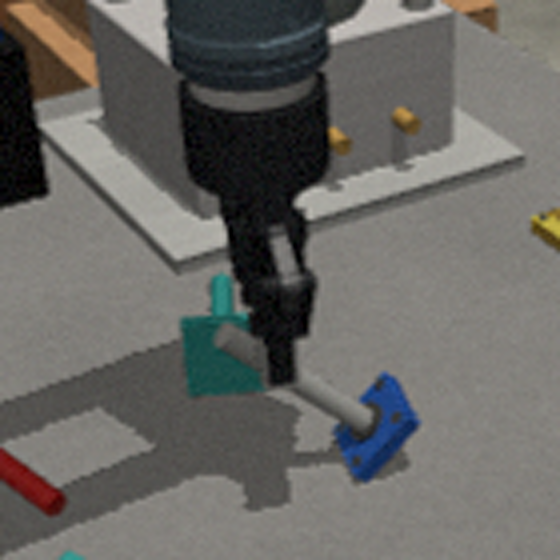

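On track: about 45°, foot edge still on the bench. Continuing to upright.

arm_command:
  claw: [15.2,15.2,15.2,15.2,15.2]
  translation:
    - [-8,0,-4]
    - [-16,0,-7]
    - [-24,0,-9]
    - [-32,0,-11]
    - [-40,0,-12]
  turn: [0,0,0,0,0]

```text
time: 6.27
eef_pos: [0.5213, 0.2132, 0.0947]
orientation: [0.0, 0.128, 0.992, 0.0]
wrist_force: [0.6, -0.0, -3.1]
opening: 0.0149
```

arm_command:
  claw: [15.2,15.2,15.2,15.2,15.2]
  translation:
    - [-8,0,-1]
    - [-16,0,0]
    - [-25,0,1]
    - [-34,0,2]
    - [-34,0,2]
  turn: [0,0,0,0,0]

```text
time: 6.68
eef_pos: [0.555, 0.2042, 0.092]
orientation: [0.001, 0.128, 0.992, 0.0]
wrist_force: [0.0, 0.5, -2.8]
opening: 0.0148
```

```bash
python3 - <<'E'
from h import *
tool([.4819,.2236,.0825]); print(robot.get_obs()['torque'])
p=robot.read_camera('side'); cv2.imwrite(f'pics/side6.png',cv2.resize(p['color'][60:200,180:320],None,fx=4,fy=4,interpolation=cv2.INTER_CUBIC)[:,:,::-1])
E
```

```text
t 6.6833 tcp [0.555  0.2042 0.092 ] open 0.014805220998072655 F [ 0.02  0.52 -2.84]
x axis [-0.967   0.2548 -0.0013] shift mm [75.6  0.1  9.4]
[0.08001889 0.12132272 0.01354338]
```

View pics/side6.png

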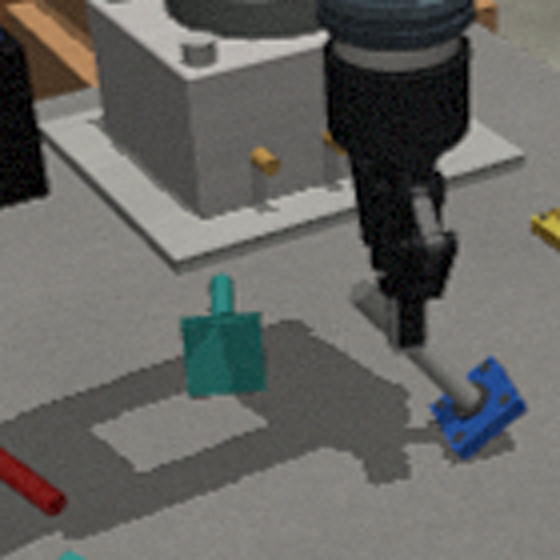

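The side view shows the post dragged along at about 45-50°; the foot slid instead of swivelling further. I'll ease the pinch slightly so that gravity and the bench turn it.

arm_command:
  claw: [15.3,15.4,15.4,15.5,15.5]
  translation:
    - [0,0,0]
    - [0,0,0]
    - [0,0,0]
    - [0,0,0]
    - [0,0,0]
  turn: [0,0,0,0,0]

```text
time: 7.15
eef_pos: [0.5527, 0.205, 0.0925]
orientation: [0.0, 0.128, 0.992, 0.0]
wrist_force: [0.2, 0.6, -1.8]
opening: 0.0153
```

```bash
python3 - <<'E'
from h import *
tool([.4819,.2236,.0825]); print(robot.get_obs()['torque'])
p=robot.read_camera('side'); cv2.imwrite(f'pics/side7.png',cv2.resize(p['color'][60:200,180:320],None,fx=4,fy=4,interpolation=cv2.INTER_CUBIC)[:,:,::-1])
E
```

```text
t 7.15 tcp [0.5527 0.205  0.0925] open 0.015262698923028352 F [ 0.18  0.58 -1.8 ]
x axis [-9.673e-01  2.537e-01 -2.000e-04] shift mm [73.2 -0.  10. ]
[-0.04266583  0.01985578  0.03039478]
```

View pics/side7.png

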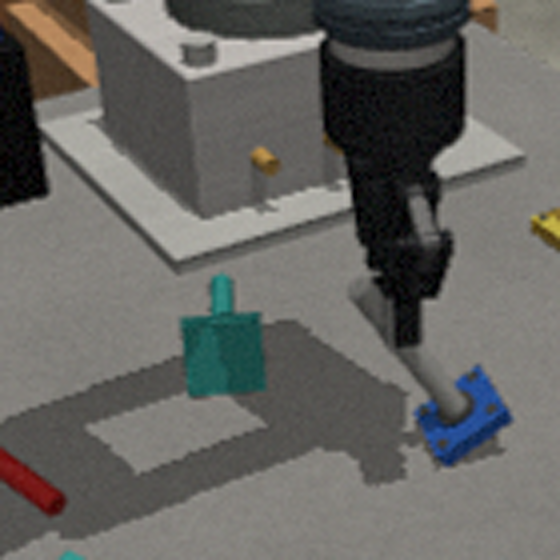

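It's swivelling under gravity, now at about 55°. I'll keep going a little looser and slightly higher.

arm_command:
  claw: [15.5,15.6,15.6,15.7,15.7]
  translation:
    - [-2,0,-1]
    - [-4,0,-2]
    - [-7,0,-3]
    - [-10,0,-4]
    - [-10,0,-4]
  turn: [0,0,0,0,0]

```text
time: 7.62
eef_pos: [0.5637, 0.2021, 0.0968]
orientation: [0.001, 0.128, 0.992, 0.0]
wrist_force: [0.6, -0.1, -0.5]
opening: 0.0154
```

```bash
python3 - <<'E'
from h import *
tool([.4819,.2236,.0825]); print(robot.get_obs()['torque'])
p=robot.read_camera('side'); cv2.imwrite(f'pics/side8.png',cv2.resize(p['color'][60:200,180:320],None,fx=4,fy=4,interpolation=cv2.INTER_CUBIC)[:,:,::-1])
E
```

```text
t 7.6167 tcp [0.5637 0.2021 0.0968] open 0.01541605991732632 F [ 0.61 -0.06 -0.47]
x axis [-0.9671  0.2543 -0.0014] shift mm [84.6 -0.  14.1]
[-0.07961514 -0.03000403 -0.06168703]
```

View pics/side8.png

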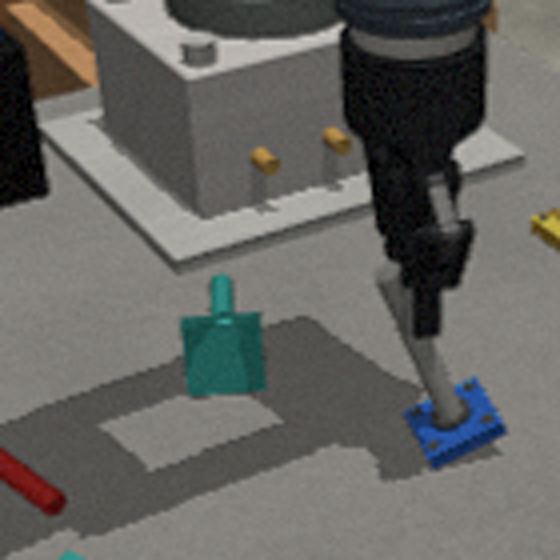

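About 70-75° now, foot down. Last part to upright:

arm_command:
  claw: [15.7,15.7,15.7,15.7,15.7]
  translation:
    - [-5,0,0]
    - [-10,0,0]
    - [-15,0,1]
    - [-20,0,1.5]
    - [-24,0,2]
  turn: [0,0,0,0,0]

```text
time: 8.08
eef_pos: [0.5868, 0.196, 0.0946]
orientation: [0.0, 0.128, 0.992, 0.0]
wrist_force: [0.6, -0.2, 2.7]
opening: 0.0153
```

```bash
python3 - <<'E'
from h import *
tool([.4819,.2236,.0825]); print(robot.get_obs()['torque'])
p=robot.read_camera('side'); cv2.imwrite(f'pics/side9.png',cv2.resize(p['color'][60:200,180:320],None,fx=4,fy=4,interpolation=cv2.INTER_CUBIC)[:,:,::-1])
E
```

```text
t 8.0833 tcp [0.5868 0.196  0.0946] open 0.01534539491593757 F [ 0.6  -0.24  2.67]
x axis [-9.672e-01  2.542e-01 -9.000e-04] shift mm [108.5  -0.   12. ]
[ 0.01412298  0.11368633 -0.02164389]
```

View pics/side9.png

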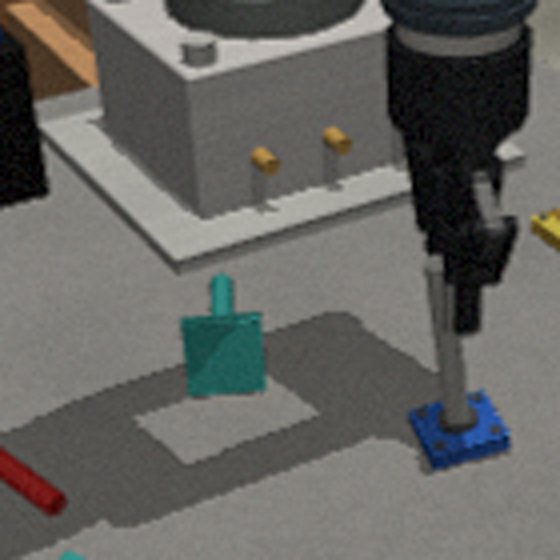

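arm_command:
  claw: [15.7,15.7,15.7,15.7]
  translation:
    - [-4,0,0]
    - [-8,0,0.5]
    - [-11,0,1]
    - [-11,0,1]
  turn: [0,0,0,0]

```text
time: 8.47
eef_pos: [0.5966, 0.1933, 0.0926]
orientation: [-0.0, 0.128, 0.992, -0.0]
wrist_force: [-0.7, -0.2, -0.9]
opening: 0.0156
```

```bash
python3 - <<'E'
from h import *
tool([.4819,.2236,.0825]); print(robot.get_obs()['torque'])
p=robot.read_camera('side'); cv2.imwrite(f'pics/side10.png',cv2.resize(p['color'][60:200,180:320],None,fx=4,fy=4,interpolation=cv2.INTER_CUBIC)[:,:,::-1])
# projected vertical direction at post
a=proj(p,[.597,.193,0.012]);b=proj(p,[.597,.193,.125]); print((a-[180,60])*4,(b-[180,60])*4)
p=robot.read_camera('top'); cv2.imwrite(f'pics/top10.png',cv2.resize(p['color'][100:240,140:280],None,fx=4,fy=4,interpolation=cv2.INTER_CUBIC)[:,:,::-1])
E
```

```text
t 8.4667 tcp [0.5966 0.1933 0.0926] open 0.01563882443080001 F [-0.7  -0.25 -0.9 ]
x axis [-9.672e-01  2.542e-01  8.000e-04] shift mm [118.6   0.2  10.2]
[0.05416432 0.03198005 0.04237663]
[468.67116065 421.56041466] [471.25757348 257.73879351]
```

View pics/side10.png

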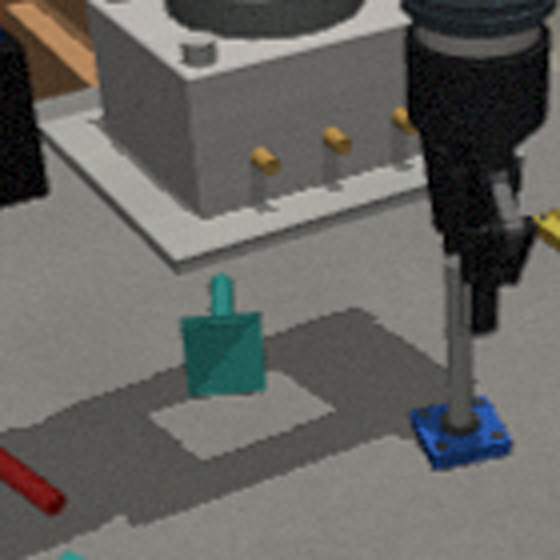

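View pics/top10.png

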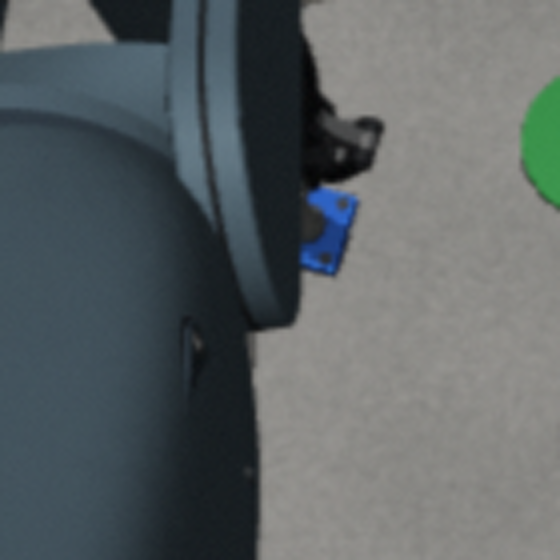

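The side view shows the shaft nearly upright (bottom (460,425), top (452,258)) but pinched about 10 mm off the pad centre. The foot is on the bench and upright is stable. I'll open so the post stands freely, measure it, then re-grip centred and firmly.

arm_command:
  claw: [17,19,25,35,45]
  translation:
    - [0,0,0]
    - [0,0,0]
    - [0,0,0]
    - [0,0,0]
    - [0,0,0]
  turn: [0,0,0,0,0]

```text
time: 8.98
eef_pos: [0.5965, 0.1935, 0.0935]
orientation: [0.0, 0.128, 0.992, 0.0]
wrist_force: [0.5, -0.2, 0.1]
opening: 0.0447
```

```bash
python3 - <<'E'
from h import *
tool([.4819,.2236,.0825])
p=robot.read_camera('side'); cv2.imwrite(f'pics/side11.png',cv2.resize(p['color'][60:200,180:320],None,fx=4,fy=4,interpolation=cv2.INTER_CUBIC)[:,:,::-1])
W=world(p);hsv=cv2.cvtColor(p['color'],cv2.COLOR_RGB2HSV)
b=(hsv[...,0]>100)&(hsv[...,0]<130)&(hsv[...,1]>150); b[:150]=0;b[185:]=0;b[:,:270]=0;b[:,320:]=0
P=W[b&(abs(W[...,2])<.03)]; print(len(P),P.mean(0),P.min(0),P.max(0), np.percentile(P[:,2],[10,50,90]))
T=P[P[:,2]>.009]; r=cv2.minAreaRect((T[:,:2]*1000).astype(np.float32)); print(r)
# shaft pixels
reg=np.zeros_like(b); reg[110:166,280:305]=1
s=reg&(W[...,2]>.02)&(W[...,2]<.135)&(abs(W[...,0]-.59)<.04)&(abs(W[...,1]-.195)<.03)&(p['color'].astype(int).sum(2)>240)
for z in np.arange(.02,.13,.01):
    k=s&(abs(W[...,2]-z)<.005)
    if k.sum(): print(round(z,3),k.sum(),W[k].mean(0).round(4))
E
```

```text
t 8.9833 tcp [0.5965 0.1935 0.0935] open 0.04471932188442515 F [ 0.47 -0.24  0.13]
x axis [-9.672e-01  2.539e-01 -3.000e-04] shift mm [118.5   0.   11. ]
205 [0.58411624 0.18502544 0.01042215] [0.56057813 0.16395997 0.00178561] [0.61570293 0.22034101 0.01631151] [0.00563871 0.01144731 0.01273815]
((588.6216430664062, 190.67489624023438), (49.839317321777344, 48.23930740356445), 75.2243423461914)
0.02 3 [0.5863 0.188  0.0232]
0.03 5 [0.5881 0.1885 0.0281]
0.04 11 [0.5886 0.1884 0.0398]
0.05 11 [0.5893 0.1889 0.0496]
0.06 10 [0.5892 0.1885 0.0602]
0.07 10 [0.5882 0.1889 0.0695]
0.08 5 [0.5864 0.1902 0.0779]
0.09 9 [0.5867 0.187  0.0894]
0.1 8 [0.5849 0.1899 0.0995]
0.11 7 [0.5845 0.1853 0.1119]
0.12 14 [0.5874 0.1943 0.1216]
```

View pics/side11.png

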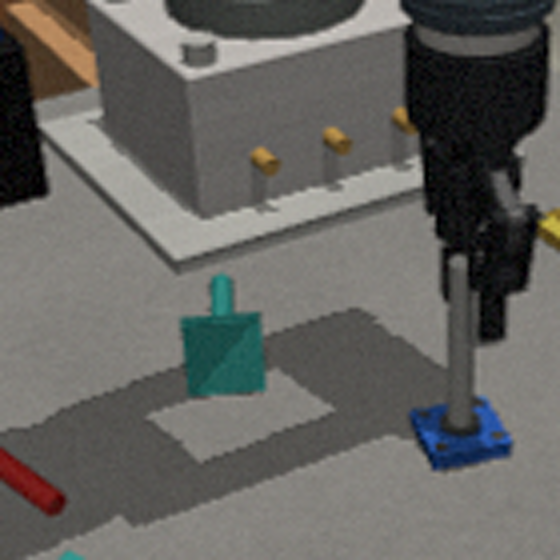

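The post stands freely and upright. Foot measures 50×48 mm, centred at about (0.590, 0.192), and the shaft agrees. Re-gripping centred.

arm_command:
  claw: [45,45,45,30,20]
  translation:
    - [3,-1,3]
    - [6,-2,6]
    - [6,-2,8]
    - [6,-2,8]
    - [6,-2,8]
  turn: [0,0,0,0,0]

```text
time: 9.45
eef_pos: [0.5899, 0.193, 0.085]
orientation: [-0.0, 0.128, 0.992, -0.0]
wrist_force: [0.2, -0.5, 0.6]
opening: 0.0218
```

arm_command:
  claw: [16,13,11,11,11]
  translation:
    - [0,0,0]
    - [0,0,0]
    - [0,0,0]
    - [0,0,0]
    - [0,0,0]
  turn: [0,0,0,0,0]

```text
time: 9.87
eef_pos: [0.5903, 0.1931, 0.0854]
orientation: [0.0, 0.128, 0.992, 0.0]
wrist_force: [-0.4, 0.3, -0.1]
opening: 0.0144
```

arm_command:
  claw: [11,11,11,11]
  translation:
    - [0,0,-10]
    - [0,0,-20]
    - [0,0,-25]
    - [0,0,-25]
  turn: [0,0,0,0]

```text
time: 10.2
eef_pos: [0.5914, 0.1931, 0.1125]
orientation: [0.002, 0.128, 0.992, 0.0]
wrist_force: [1.2, 0.6, -3.4]
opening: 0.0148
```

```bash
python3 - <<'E'
from h import *
tool([.6445,.0145,.117])
p=robot.read_camera('side'); cv2.imwrite(f'pics/side12.png',cv2.resize(p['color'][60:200,180:320],None,fx=4,fy=4,interpolation=cv2.INTER_CUBIC)[:,:,::-1])
W=world(p);hsv=cv2.cvtColor(p['color'],cv2.COLOR_RGB2HSV)
b=(hsv[...,0]>100)&(hsv[...,0]<130)&(hsv[...,1]>150); b[:130]=0;b[185:]=0;b[:,:270]=0;b[:,320:]=0
P=W[b&(abs(W[...,2])<.05)]; print(len(P),np.percentile(P[:,2],[10,50,90]))
T=P[P[:,2]>np.percentile(P[:,2],90)-.005]; print(cv2.minAreaRect((T[:,:2]*1000).astype(np.float32)))
E
```

```text
t 10.2 tcp [0.5914 0.1931 0.1125] open 0.014797090858056082 F [ 1.18  0.57 -3.39]
x axis [-0.9672  0.254  -0.0033] shift mm [ -96.8 -159.3   -4.4]
208 [0.03291877 0.03833542 0.04011158]
((590.4166870117188, 191.708984375), (51.545711517333984, 49.62511444091797), 71.32213592529297)
```

View pics/side12.png

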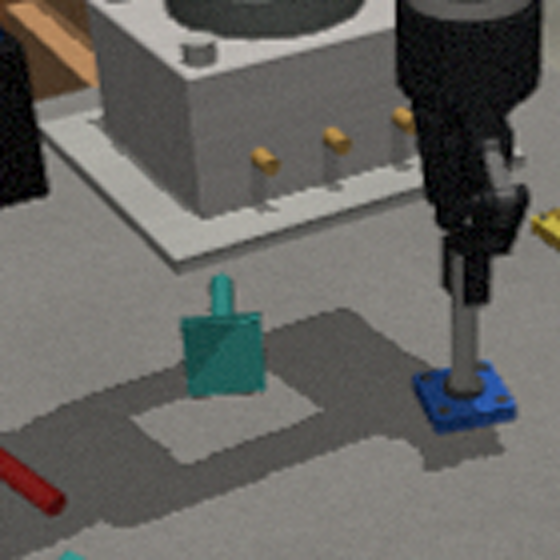

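Lifted cleanly: foot 27 mm up, level, under the TCP. Carrying it to the green pad.

arm_command:
  claw: [11,11,11,11,11]
  translation:
    - [-12,-20,0]
    - [-28,-46,0]
    - [-44,-73,0]
    - [-60,-99,0]
    - [-73,-120,0]
  turn: [0,0,0,0,0]

```text
time: 10.67
eef_pos: [0.6305, 0.0563, 0.11]
orientation: [-0.0, 0.128, 0.992, -0.0]
wrist_force: [1.1, 0.8, -3.9]
opening: 0.0149
```

arm_command:
  claw: [11,11,11,11,11]
  translation:
    - [-10,-16,0]
    - [-18,-30,0]
    - [-24,-39,0]
    - [-24,-39,0]
    - [-24,-39,0]
  turn: [0,0,0,0,0]

```text
time: 11.08
eef_pos: [0.6433, 0.0148, 0.1101]
orientation: [-0.0, 0.128, 0.992, 0.0]
wrist_force: [-0.2, -0.2, -3.0]
opening: 0.0145
```

```bash
python3 - <<'E'
from h import *
tool([.6445,.0145,.0905])
p=robot.read_camera('side'); cv2.imwrite(f'pics/side13.png',cv2.resize(p['color'][80:240,290:450],None,fx=4,fy=4,interpolation=cv2.INTER_CUBIC)[:,:,::-1])
W=world(p);hsv=cv2.cvtColor(p['color'],cv2.COLOR_RGB2HSV)
ok=(abs(W[...,0]-.645)<.08)&(abs(W[...,1]-.0145)<.08)
b=(hsv[...,0]>100)&(hsv[...,0]<130)&(hsv[...,1]>150)&ok&(W[...,2]<.06)
P=W[b]; print(len(P),np.percentile(P[:,2],[10,50,90]))
T=P[P[:,2]>np.percentile(P[:,2],90)-.005]; print(cv2.minAreaRect((T[:,:2]*1000).astype(np.float32)))
g=(hsv[...,0]>50)&(hsv[...,0]<75)&(hsv[...,1]>120)&ok&(W[...,2]<.02)
P=W[g]; print('green side',np.percentile(P,[1,99],axis=0).mean(0),cv2.minEnclosingCircle((P[:,:2]*1000).astype(np.float32)))
E
```

```text
t 11.0833 tcp [0.6433 0.0148 0.1101] open 0.014523869022068859 F [-0.18 -0.23 -3.  ]
x axis [-9.670e-01  2.548e-01  8.000e-04] shift mm [-1.2  0.  19.6]
298 [0.0292358  0.03577378 0.03754146]
((642.60791015625, 13.230358123779297), (50.77044677734375, 49.50166320800781), 73.73181915283203)
green side [0.64624469 0.01189421 0.00550198] ((645.1386108398438, 16.93769073486328), 52.524635314941406)
```

View pics/side13.png

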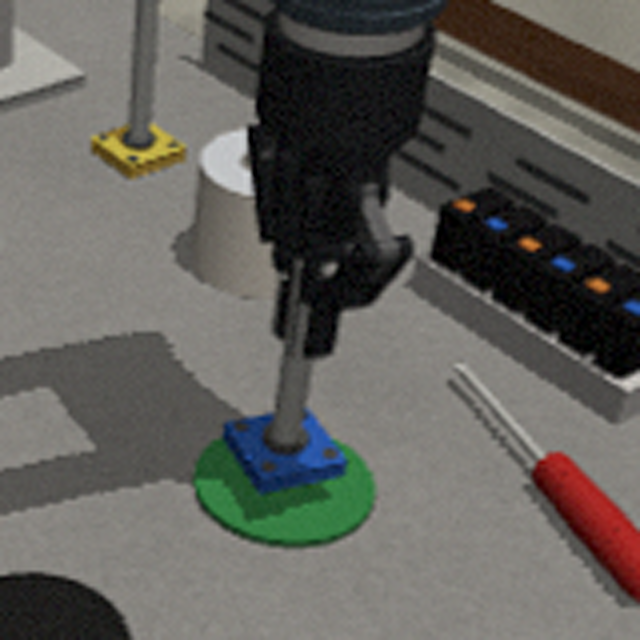

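The foot is over the pad (side view: foot at about (285,450), pad at about (285,490)), centred within about 3 mm and 18.5 mm above it. Lowering.

arm_command:
  claw: [11,11,11,11,11]
  translation:
    - [-2,0,6]
    - [-2,0,12]
    - [-2,0,16]
    - [-2,0,18]
    - [-2,0,18]
  turn: [0,0,0,0,0]

```text
time: 11.55
eef_pos: [0.6451, 0.0148, 0.0918]
orientation: [-0.0, 0.128, 0.992, 0.0]
wrist_force: [-0.9, -0.1, -2.5]
opening: 0.0146
```

arm_command:
  claw: [11,11,11]
  translation:
    - [0,0,1]
    - [0,0,1]
    - [0,0,1]
  turn: [0,0,0]

```text
time: 11.8
eef_pos: [0.6456, 0.0143, 0.0915]
orientation: [0.0, 0.128, 0.992, 0.0]
wrist_force: [0.2, 0.3, -0.7]
opening: 0.0147
```

Force dropped from -3 to -0.7 N, so the pad is carrying it. Releasing gently.

arm_command:
  claw: [14,15,15.6,16.5,19]
  translation:
    - [0,0,0]
    - [0,0,0]
    - [0,0,0]
    - [0,0,0]
    - [0,0,0]
  turn: [0,0,0,0,0]

```text
time: 12.22
eef_pos: [0.6457, 0.0139, 0.0915]
orientation: [0.0, 0.128, 0.992, -0.0]
wrist_force: [0.1, 0.4, 0.1]
opening: 0.0193
```

arm_command:
  claw: [30,45,60,60,60]
  translation:
    - [0,0,0]
    - [0,0,0]
    - [0,0,0]
    - [0,0,0]
    - [0,0,0]
  turn: [0,0,0,0,0]

```text
time: 12.63
eef_pos: [0.6455, 0.0141, 0.0914]
orientation: [0.0, 0.128, 0.992, -0.0]
wrist_force: [0.2, 0.1, 0.9]
opening: 0.06
```

arm_command:
  claw: [60,60,60,60,60]
  translation:
    - [0,0,-15]
    - [0,0,-35]
    - [0,0,-60]
    - [0,0,-90]
    - [0,0,-120]
  turn: [0,0,0,0,0]

```text
time: 13.05
eef_pos: [0.645, 0.0142, 0.212]
orientation: [-0.001, 0.128, 0.992, 0.0]
wrist_force: [0.2, -0.2, -0.1]
opening: 0.0601
```

arm_command:
  claw: [60,60,60,60,60]
  translation:
    - [30,20,0]
    - [60,40,0]
    - [90,60,0]
    - [120,80,0]
    - [120,80,0]
  turn: [0,0,0,0,0]

```text
time: 13.47
eef_pos: [0.5451, 0.1264, 0.2116]
orientation: [-0.002, 0.126, 0.992, 0.001]
wrist_force: [0.3, -0.8, 0.1]
opening: 0.06
```

```bash
python3 - <<'E'
from h import *
tool([.6445,.0145,.0905])
for n in('side','top'):
    p=robot.read_camera(n); cv2.imwrite(f'pics/{n}14.png',p['color'][:,:,::-1])
    W=world(p);hsv=cv2.cvtColor(p['color'],cv2.COLOR_RGB2HSV)
    ok=(abs(W[...,0]-.645)<.08)&(abs(W[...,1]-.0145)<.08)
    b=(hsv[...,0]>100)&(hsv[...,0]<130)&(hsv[...,1]>150)&ok&(W[...,2]<.06)
    P=W[b]; print(n,len(P),np.percentile(P[:,2],[10,50,90]))
    T=P[P[:,2]>np.percentile(P[:,2],90)-.005]; print(cv2.minAreaRect((T[:,:2]*1000).astype(np.float32)))
    s=ok&(W[...,2]>.03)&(W[...,2]<.14)&(hsv[...,1]<80)
    for z in(.04,.06,.08,.1,.12):
        k=s&(abs(W[...,2]-z)<.01)
        if k.sum():print(z,k.sum(),W[k].mean(0).round(4))
    print('orange',[(x['at'],round(x['confidence'],2)) for x in robot.spot_point('orange_post_center',p)][:2])
E
```

```text
t 13.4667 tcp [0.5451 0.1264 0.2116] open 0.060025779863498815 F [ 0.25 -0.79  0.09]
x axis [-0.9681  0.2504  0.0036] shift mm [-124.7  -83.6  120.5]
side 301 [0.0104721  0.0173981  0.01894436]
((644.325439453125, 12.243244171142578), (50.34846878051758, 50.7323112487793), 74.82538604736328)
0.04 54 [0.6416 0.0095 0.0399]
0.06 57 [0.6417 0.0093 0.0603]
0.08 60 [0.6419 0.0089 0.0801]
0.1 63 [0.6416 0.0092 0.0998]
0.12 68 [0.6416 0.009  0.1201]
orange [([373.7, 304.1], 0.78)]
top 265 [0.01567676 0.01834516 0.02041113]
((645.2203369140625, 13.615686416625977), (48.86133575439453, 50.24884033203125), 75.27775573730469)
0.04 16 [0.6395 0.0144 0.0398]
0.06 19 [0.639  0.014  0.0593]
0.08 17 [0.6391 0.0137 0.081 ]
0.1 19 [0.6393 0.013  0.0994]
0.12 26 [0.64   0.0134 0.1208]
orange [([289.6, 133.1], 0.74), ([388.2, 202.9], 0.56)]
```

View pics/side14.png

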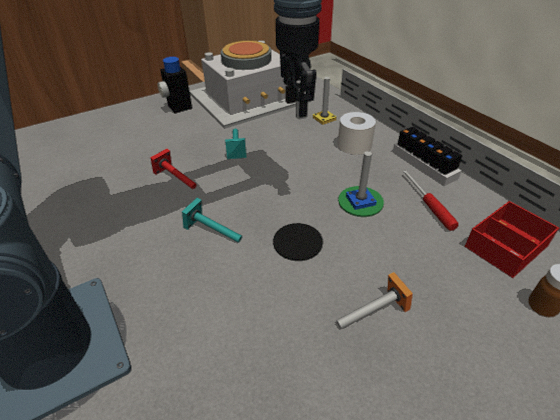

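View pics/top14.png

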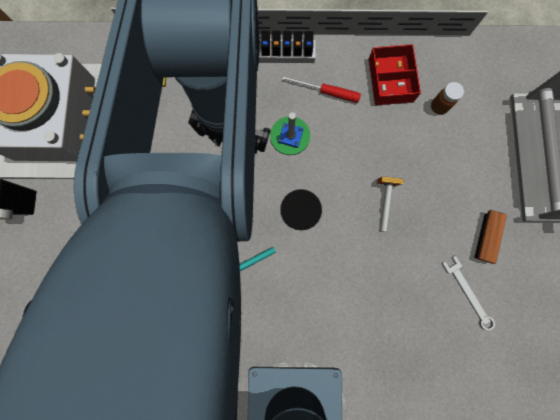

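Both views show the blue post upright and centred on the green pad, at (365,200) in the side view and (290,133) in the top view. The orange post is unmoved and the robot is clear. Handing in.

```bash
python3 -c "
from rig import robot
print(robot.finish_job())"
```

```text
the job is handed in; nothing more can be done
None
```

The blue-footed post now stands upright and released in the middle of the green pad. I handed the job in at about 13.5 s; no verdict is reported.

**What I did:**
- **First lift:** The first pinch (14 mm opening) was too firm and lifted the post without swivelling, so I lowered it again and eased to 15.2 mm.
- **Raising:** It then swivelled to about 45° with the foot edge on the bench. Past that the foot slid along for about 75 mm, until I eased the pinch to 15.5–15.7 mm.
- **Re-grip:** By upright the shaft had slipped towards the edge of the finger pads. I let the post stand free on the bench, re-gripped it centred and firmly, carried it to the pad, released it and backed away.

**Last checks:**
- **Position:** The two cameras put the foot centre at (0.644, 0.012) and (0.645, 0.014), against a pad centre of about (0.645, 0.015). That is within about 3 mm.
- **Height:** The foot plate's top is at 17–18 mm, which fits a foot flat on the 6 mm pad.
- **Upright:** The shaft position changes by less than about 1.5 mm between 40 and 120 mm height, so it is vertical to about 1°.
- **Orange post:** In the pictures it lies where it did at the start. The network's point for it moved only about 3–5 px; in the last top view its first guess was the blue post, a false detection.
- **Half-raised stage:** I judged that the foot was down and the post pinched from the side picture and the small wrist force. I did not measure the finger contact force directly.

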